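Snap a column into its holder and proof-pull it

ROBOT

A 7-joint arm with a two-finger parallel gripper is mounted at the origin on a cart in front of the work surface, level with it; the furniture and walls round the work are solid. World frame = base frame: x ahead of the robot, y to its left, z up, the work surface at z = 0. Lengths are in m, angles in rad, forces in N, time in s.
With the tool pointing down it reaches from about 0.4 to 0.85 m from the base axis. Payload 10.4 kg.
Tool frame: the origin (TCP) lies at the very end of the fingers, on their centre line; the grasp point (between the pads) lies 19 mm behind it; x points along the fingers, y is the direction in which the jaws open and shut, and the axes are right-handed (so a half turn about x gives the same grasp; the last joint's range is limited). The gripper opens to 85 mm and grips with 20 to 120 N. Pads are 22 mm wide; open, the fingers measure 114 mm over their backs; the gripper's body (76 mm by 85 mm) begins 54 mm behind the grasp point. The pads swing forward as they close: fully open they stand 13 mm farther back than shut.
Start: joints at [1.29, 0.332, -0.065, 1.46, 0.022, 1.35, -0.088], TCP at [0.159, -0.604, 0.231] pointing down, gripper open.
Joint ranges: [-2.6, 2.6], [-0.5, 2.12], [-1.47, 1.34], [0.16, 2.42], [-1.27, 4.41], [0.06, 2.06], [-2.6, 2.6]. Speed limits (rad/s): [2.22, 2.22, 2.79, 2.79, 3.14, 3.14, 3.14].

INTERFACE

Orientations are given as a unit quaternion [x, y, z, w].
In Python, from workcell import monitor, camera, ticket, regions_of gives the robot as it stands.
- The arm moves only by the tool step_arm, never from a script. Its argument "increments" is a list of rows, each a list of 5 numbers: the finger opening in m, from 0 to 0.0854, then the shift along the world's x, y, z in m, then the turn about the world's z in rad. A call has 1 to 12 rows; each row shifts and turns the commanded pose from where the row before left it; what a row does not reach is not made up. A row lasts 1/12 s, in which the tool goes at most 41.7 mm and 7.16 degrees, less where a joint would pass 70% of its speed; a pose out of reach is approached as far as the arm can. A call with a gripper value outside its range is refused whole. The fingers move at their own pace and stop on an object; "force" is the grip in N (left out, the last holds). Time passes only in rows, so rows that do not move let the fingers close. It gives the time, the measured TCP pose, the force and the opening at its end, in the units of the state.
- monitor.get_obs(): the state, without advancing time (a new reading comes with each control period).
- camera(name): name is "scene" or "side" or "wrist"; returns a dict with "color" (480x640x3 uint8, red, green, blue), "range_z" (480x640 float32, m along the optical axis (not along the pixel's ray), 0 where there is no reading), "fx", "fy", "cx", "cy" (pixels), "cam_to_world" (4x4, takes a point from camera to world coordinates). Camera axes: x right, y up, looking along -z (the intrinsics and any distortion apply to the point x, -y, -z); pixel columns grow to the right and rows downward; lengths in m; the calibration is good to about 2 mm. A picture is of the moment at which its call begins.
- ticket.hand_in(): hands the job in, once; it reports no verdict.
Trained networks look in a picture, given as the dict that the camera call returned (one of the last four; its "shot" number tells which), for a name from the list of things; names that differ only in an ending like _2 or _b are one class to them, and where a whole thing is asked for, a point or a joint stands for the part that bears it (a point fixed in the world has none). Each returns a list of dicts, best first, with "p" (0 to 1); they miss things now and then, are a little off and sometimes report something else, mostly with a low value. They report only what shows in the picture. A call takes as long as a camera call.
- regions_of(picture, query): "region" (480x640 bool, what is visible of it) and "centre" ([row, column] in pixels, amid what is visible of it).
The state is a dict: "clock": time; "joint_pos": joint angles; "joint_velocities": joint speeds; "tau": joint torques, N m; "position": TCP position; "ee_rot": TCP orientation; "ft_force": force on the tool from outside, world axes, zero at the start; "torque": the same for the moment, N m; "grip_width": opening from 0.0 (shut) to 1.0 (fully open).
Only numpy, scipy, OpenCV 4.12 (cv2) and the standard library are available. Lean on these libraries where they do the work, as an engineer would, in place of code of your own. Each camera call takes 0.05 s, during which the arm holds its last target. There are 200 camera calls.

TASK

Press the longer of the two steel columns down into the two spring clips of the holder, centred and fully home so that both clips snap over it. Then prove that the clips hold: pull the column straight up with slowly rising force to a net 12 N (not under 9 N, never over 16 N), hold that for half a second, ease off, and leave the column seated in the clips and let go. Leave the other things on the bench where they lie.

Things in the scene. Friction and masses are not known exactly. Their poses are not given: they have to be found in the camera images.
- column_a_mid (a point): The longer steel column, 186 mm long, 0.09 to 0.13 kg, lying flat on the bench at the start. This point is the middle of its plain round barrel (10 mm diameter, 135 mm long between the end fittings; blue sleeve round it), on its axis, 7 mm above the bench at the start. y runs along the column, z up at the start. Its end fittings are 16 x 14 mm across. Grasp the barrel at this point.
- clip_seat (a point): The seat of the holder: where column_a_mid lies when the column is fully home on the saddles, on its axis, midway between the two spring clips, 64 mm above the bench. y is the seated column's direction (either way round will do), z is up. The clips stand 48 mm to either side along y, each 12 mm long; between them there is free room for fingers down to 32 mm above the bench.
- clip_stand: The holder, fixed to the bench at a varying place and turn: grey base plate 90 x 150 x 10 mm (origin under its middle, x across and y along the seated column), two posts with V saddles that carry the column, and an aluminium bar 24 mm wide, top 26 to 32 mm above the bench, with two spring clips, each of two sprung jaws with rounded beads and flared lips (16 mm clear at the top, 82 to 88 mm above the bench).
- clip_carriage (a joint): Lift of the bar with the clips on its load cell, a very stiff spring, m: 0 while the pull on the column is under 4 N, then 1 mm per 15 N more (9 N: 0.36 mm, 16.5 N: 0.86 mm). Too small to measure in positions: judge the pull by the force on the tool, counted from its reading with the column let go, as gripping the seated column can itself push it down by 5 to 10 N.
- column_b: The shorter steel column, 136 mm long, origin under its middle, lying on the bench; too short for the holder (its end fittings would sit on the clips). A bystander.
- tape_roll: Roll of label tape, 61 mm across, 19 mm high, flat on the bench; a bystander.
- marker_1: Marker pen, 131 mm long, 14 mm thick; a bystander.
- spanner_a: Open-ended spanner, 134 mm long, 8 mm thick; a bystander.
- cap_a: Screw cap, 53 mm across, 24 mm high; a bystander.
- column_a: The longer column again (origin under its middle). Coming from above it meets the clips' lips 12 to 18 mm over its seat, takes 12 to 22 N in all straight down to snap past their beads, goes on easily and stops on the saddles. The clips' height varies from start to start: the seated column lifts 0 to 7 mm freely (under 2 N) before the clips take hold; it pulls out only at 18 N or more.

How it is judged:
By the outcome, as a careful person would: the job done as asked, in the order asked, and still so for the second after the job is handed in, with the robot touching nothing.
It also fails if it takes over 69 s, if anything falls off the work surface, if the arm or the gripper's body presses on something with over 40 N, if the wrist force passes 120 N, or if a joint passes its speed limit or range.

## Working session

There is one attempt and no reset: what is moved stays moved. The work goes in short steps, Python scripts to look and compute and a tool call to move; the robot and the scene stay as the last step left them, time stands still between calls to the robot, and variables do not carry over. Pictures are saved under pics/ and viewed, about 8 in all and at most 12, crops included, and the job is handed in when it is done.

Besides the shell and the picture viewer there is one more tool, called as name(argument=value, ...) on one line, values as JSON. step_arm: Moves the arm, as the interface text tells. Its arguments: {"type":"object","properties":{"increments":{"type":"array"},"force":{"type":"number"}},"required":["increments"]}

```bash
mkdir -p pics; cat > h.py <<'E'
import numpy as np, cv2
from workcell import monitor, camera, ticket, regions_of
def pts(p,mask):
    r,c=np.nonzero(mask&(p["range_z"]>0)); z=p["range_z"][r,c]
    X=np.stack([(c-p["cx"])/p["fx"]*z,-(r-p["cy"])/p["fy"]*z,-z,np.ones_like(z)])
    return (p["cam_to_world"]@X)[:3].T
def save(p,n): cv2.imwrite(f"pics/{n}.png",p["color"][:,:,::-1])
def obs():
    o=monitor.get_obs(); print(round(o["clock"],2),np.round(o["position"],4),np.round(o["ee_rot"],3),np.round(o["ft_force"],2),round(o["grip_width"],3),np.round(o["joint_pos"],2))
E
python3 - <<'E'
from h import *
obs()
ims=[]
for n in ["scene","side"]:
    p=camera(n); ims.append(p["color"]); print(n,[k for k in p],p["fx"],np.round(p["cam_to_world"][:3,3],3))
    for q in ["column_a","clip_stand","tape_roll","marker_1","spanner_a","cap_a"]:
        for d in regions_of(p,q)[:3]:
            X=pts(p,d["region"])
            if len(X)<5: continue
            m=np.median(X,0); u,s,v=np.linalg.svd(X[:,:2]-X[:,:2].mean(0),full_matrices=False)
            t=(X[:,:2]-X[:,:2].mean(0))@v[0]
            print(q,round(d["p"],2),np.round(d["centre"]),len(X),"med",np.round(m,3),"dir",np.round(v[0],3),"len",round(np.ptp(np.percentile(t,[1,99])),3),"zmax",round(np.percentile(X[:,2],98),3),"min",np.round(X.min(0),3),"max",np.round(X.max(0),3))
cv2.imwrite("pics/a.png",cv2.resize(np.hstack(ims),(800,300))[:,:,::-1]); save({"color":ims[0]},"s0")
E
```

```text
0.0 [ 0.1592 -0.604   0.2305] [-0.701 -0.091  0.701 -0.09 ] [-0.3  -1.61  0.39] 1.001 [ 1.29  0.33 -0.06  1.46  0.02  1.35 -0.09]
scene ['color', 'range_z', 'fx', 'fy', 'cx', 'cy', 'cam_to_world', 'shot'] 506.052804320913 [0.106 0.53  0.944]
column_a 0.79 [212. 330.] 328 med [ 0.614 -0.167  0.011] dir [-0.249  0.969] len 0.18 zmax 0.017 min [ 0.588 -0.264 -0.002] max [ 0.646 -0.083  0.019]
column_a 0.75 [232. 381.] 246 med [ 0.483 -0.198  0.012] dir [-0.432  0.902] len 0.129 zmax 0.018 min [ 0.453 -0.264 -0.001] max [ 0.521 -0.142  0.019]
clip_stand 0.73 [294. 295.] 1797 med [0.547 0.082 0.011] dir [-0.413  0.911] len 0.15 zmax 0.06 min [ 0.486 -0.021 -0.003] max [0.631 0.155 0.09 ]
tape_roll 0.72 [409. 225.] 846 med [0.477 0.364 0.019] dir [-0.951  0.31 ] len 0.06 zmax 0.023 min [ 0.448  0.333 -0.002] max [0.518 0.393 0.024]
marker_1 0.63 [373. 164.] 391 med [0.635 0.372 0.013] dir [-0.803  0.595] len 0.127 zmax 0.017 min [0.586 0.331 0.   ] max [0.692 0.412 0.019]
spanner_a 0.78 [260. 247.] 252 med [0.691 0.073 0.009] dir [0.249 0.968] len 0.124 zmax 0.013 min [ 0.667 -0.008  0.   
[... 619 characters left out ...]
d [0.47  0.366 0.019] dir [-0.947  0.321] len 0.058 zmax 0.023 min [ 0.446  0.335 -0.   ] max [0.51  0.395 0.025]
marker_1 0.56 [282. 151.] 264 med [0.633 0.377 0.013] dir [-0.803  0.596] len 0.135 zmax 0.017 min [ 0.585  0.33  -0.001] max [0.71  0.414 0.018]
spanner_a 0.56 [235. 256.] 224 med [0.689 0.067 0.009] dir [0.25  0.968] len 0.128 zmax 0.013 min [ 0.665 -0.003  0.   ] max [0.714 0.126 0.014]
spanner_a 0.39 [248. 275.] 499 med [0.549 0.08  0.036] dir [-0.586  0.81 ] len 0.143 zmax 0.085 min [ 0.522 -0.052 -0.002] max [0.709 0.128 0.09 ]
cap_a 0.58 [221. 416.] 212 med [ 0.498 -0.36   0.023] dir [-0.946  0.324] len 0.048 zmax 0.028 min [ 0.48  -0.393  0.001] max [ 0.53  -0.343  0.03 ]
```

View pics/a.png

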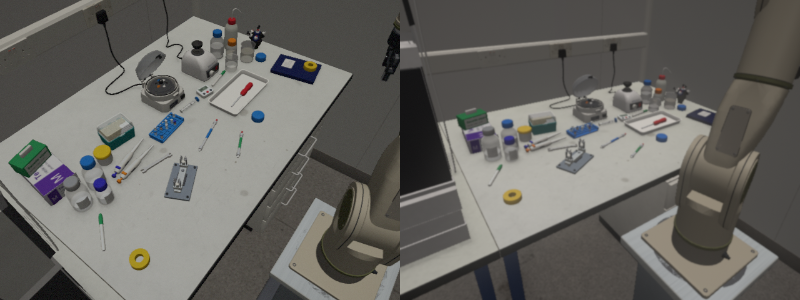

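The overview shows column_a (the long blue-sleeved one) at about (415,67 in the half-scale view), the stand at (180,178), and column_b to the right of column_a. I'm moving over column_a and turning the jaws across it.

step_arm(increments=[[0.085,0.028,0.027,0.002,0.1],[0.085,0.028,0.027,0.002,0.1],[0.085,0.028,0.027,0.002,0.1],[0.085,0.028,0.027,0.002,0.1],[0.085,0.028,0.027,0.002,0.1],[0.085,0.028,0.027,0.002,0.1],[0.085,0.028,0.027,0.002,0.1],[0.085,0.028,0.027,0.002,0.1],[0.085,0.028,0.027,0.002,0.1],[0.085,0.028,0.027,0.002,0.1],[0.085,0.028,0.027,0.002,0.1],[0.085,0.028,0.027,0.002,0.1]])

```text
clock: 1.7
position: [0.4964, -0.2789, 0.2558]
ee_rot: [0.526, 0.472, -0.526, 0.472]
ft_force: [0.4, -0.2, 0.9]
grip_width: 0.991
```

step_arm(increments=[[0.085,0.028,0.027,0,0.1],[0.085,0.028,0.027,0,0.1],[0.085,0.028,0.027,0,0.1],[0.085,0.028,0.027,0,0.07],[0.085,0,0,0,0],[0.085,0,0,0,0]])

```text
clock: 2.2
position: [0.6085, -0.1695, 0.2548]
ee_rot: [0.431, 0.561, -0.43, 0.561]
ft_force: [0.0, -1.0, -0.2]
grip_width: 0.996
```

```bash
cat >> h.py <<'E'
from scipy.spatial.transform import Rotation as Rot
def yaw():
    R=Rot.from_quat(monitor.get_obs()["ee_rot"]).as_matrix(); print("tool x",np.round(R[:,0],3),"y",np.round(R[:,1],3),"yaw",round(np.degrees(np.arctan2(R[1,1],R[0,1])),2))
def line(X):
    c=X[:,:2].mean(0); u,s,v=np.linalg.svd(X[:,:2]-c,full_matrices=False); t=(X[:,:2]-c)@v[0]; w=(X[:,:2]-c)@v[1]
    a=np.percentile(t,[1,99]); b=np.percentile(w,[2,98]); mid=c+v[0]*a.mean()+v[1]*b.mean()
    return mid,np.degrees(np.arctan2(v[0][1],v[0][0]))%180,np.ptp(a),np.ptp(b),np.percentile(X[:,2],[2,50,95])
E
python3 - <<'E'
from h import *
obs(); yaw(); p=camera("wrist"); save(p,"w1"); print(p["cam_to_world"].round(3),p["fx"])
for q in ["column_a","clip_stand"]:
    for d in regions_of(p,q)[:3]:
        X=pts(p,d["region"]); print(q,round(d["p"],2),np.round(d["centre"]),*[np.round(a,4) for a in line(X)])
E
```

```text
2.2 [ 0.6085 -0.1695  0.2548] [ 0.431  0.561 -0.43   0.561] [ 0.04 -1.04 -0.2 ] 0.996 [ 0.64  0.4  -0.59  1.38  0.22  1.43  0.32]
tool x [-0.     0.002 -1.   ] y [0.966 0.259 0.   ] yaw 14.99
[[ 0.966 -0.249 -0.067  0.591]
 [ 0.258  0.933  0.25  -0.105]
 [ 0.    -0.259  0.966  0.398]
 [ 0.     0.     0.     1.   ]] 413.50420768165577
column_a 0.77 [197. 178.] [ 0.4858 -0.2016] 115.7271 0.131 0.0127 [0.0055 0.0114 0.0143]
column_a 0.63 [197. 319.] [ 0.6143 -0.1697] 103.8314 0.1788 0.0136 [0.0001 0.0113 0.014 ]
clip_stand 0.93 [  4. 316.] [ 0.5761 -0.0039] 20.8684 0.0555 0.0088 [0.0007 0.0098 0.012 ]
```

View pics/w1.png

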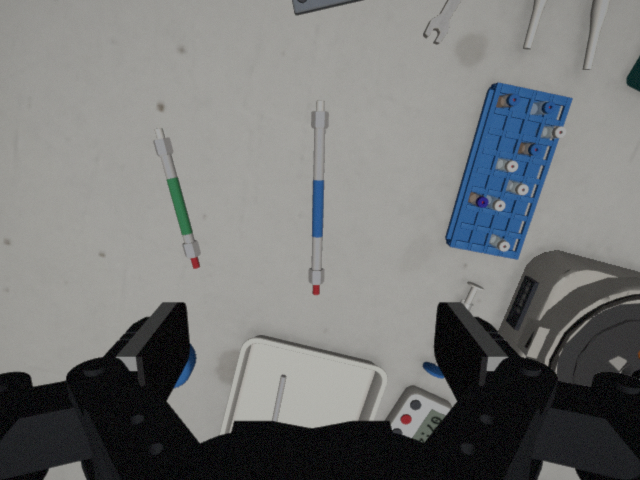

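The wrist view shows column_a, blue-sleeved, running from (320,100) to (316,294). Column_b is green, at (177,200), and the edge of the stand plate shows at the top. I'll measure the barrel and then look at the stand.

```bash
cat >> h.py <<'E'
def ray(p,rc,z):
    rc=np.atleast_2d(rc).astype(float); T=p["cam_to_world"]
    d=np.stack([(rc[:,1]-p["cx"])/p["fx"],-(rc[:,0]-p["cy"])/p["fy"],-np.ones(len(rc))])
    D=(T[:3,:3]@d).T; o=T[:3,3]; return o+D*((z-o[2])/D[:,2])[:,None]
E
python3 - <<'E'
from h import *
p=camera("wrist"); d=regions_of(p,"column_a")
for e in d[:2]:
    X=ray(p,np.argwhere(e["region"]),0.007); mid,a,L,W,_=line(X); print("region",mid.round(4),a.round(2),L.round(4),W.round(4))
    r=np.radians(a); v=np.array([np.cos(r),np.sin(r)]); n=np.array([-v[1],v[0]])
    t=(X[:,:2]-mid)@v; w=(X[:,:2]-mid)@n
    b=np.round(t/0.004).astype(int)
    print([(k*4,round(1e3*np.ptp(w[b==k]),1)) for k in range(b.min(),b.max()+1) if (b==k).sum()>1])
hsv=cv2.cvtColor(p["color"],cv2.COLOR_RGB2HSV); m=(hsv[:,:,0]>95)&(hsv[:,:,0]<130)&(hsv[:,:,1]>120)
m[:, :290]=0; m[:,345:]=0; m[:160]=0; m[250:]=0
print("sleeve",[np.round(a,4) for a in line(ray(p,np.argwhere(m),0.011))])
# two-view height from scene too
s=camera("scene"); hs=cv2.cvtColor(s["color"],cv2.COLOR_RGB2HSV); 
e=regions_of(s,"column_a")
for f in e[:2]:
    mm=f["region"]&(hs[:,:,0]>95)&(hs[:,:,0]<130)&(hs[:,:,1]>120)
    if mm.sum()>10: print("scene sleeve",[np.round(a,4) for a in line(ray(s,np.argwhere(mm),0.010))], np.median(pts(s,mm),0).round(4), mm.sum())
E
```

```text
region [ 0.4856 -0.2023] 115.82 0.1323 0.0146
[(-68, np.float64(7.7)), (-64, np.float64(9.3)), (-60, np.float64(9.6)), (-56, np.float64(16.3)), (-52, np.float64(17.5)), (-48, np.float64(17.2)), (-44, np.float64(16.8)), (-40, np.float64(15.2)), (-36, np.float64(11.5)), (-32, np.float64(11.6)), (-28, np.float64(11.7)), (-24, np.float64(11.7)), (-20, np.float64(12.2)), (-16, np.float64(12.3)), (-12, np.float64(12.5)), (-8, np.float64(11.8)), (-4, np.float64(11.1)), (0, np.float64(10.4)), (4, np.float64(10.8)), (8, np.float64(11.4)), (12, np.float64(12.6)), (16, np.float64(12.8)), (20, np.float64(12.8)), (24, np.float64(12.2)), (28, np.float64(11.8)), (32, np.float64(11.4)), (36, np.float64(11.1)), (40, np.float64(11.2)), (44, np.float64(15.5)), (48, np.float64(16.6)), (52, np.float64(16.9)), (56, np.float64(16.3)), (60, np.float64(11.6)), (64, np.float64(8.2)), (68, np.float64(6.8))]
region [ 0.6142 -0.169 ] 103.79 0.1791 0.0123
[(-92, np.float64(4.1)), (-88, np.float64(4.1)), (-84, np.float64(8.1)), (-80, np.float64(13.1)), (-76, np.float64(14.1)), (-72, np.float64(14.0)), (-68, np.flo
[... 536 characters left out ...]
, np.float64(8.5)), (28, np.float64(8.5)), (32, np.float64(8.4)), (36, np.float64(7.5)), (40, np.float64(8.4)), (44, np.float64(9.3)), (48, np.float64(9.3)), (52, np.float64(9.3)), (56, np.float64(9.2)), (60, np.float64(9.2)), (64, np.float64(9.2)), (68, np.float64(12.7)), (72, np.float64(14.6)), (76, np.float64(15.5)), (80, np.float64(15.4)), (84, np.float64(11.7)), (88, np.float64(6.4)), (92, np.float64(5.4))]
sleeve [array([ 0.6156, -0.1749]), np.float64(104.2895), np.float64(0.0528), np.float64(0.0087), array([0.011, 0.011, 0.011])]
scene sleeve [array([ 0.6159, -0.1789]), np.float64(104.164), np.float64(0.0504), np.float64(0.0083), array([0.01, 0.01, 0.01])] [ 0.614  -0.1757  0.013 ] 53
```

step_arm(increments=[[0.085,-0.006,0.036,0,0],[0.085,-0.006,0.036,0,0],[0.085,-0.006,0.036,0,0],[0.085,-0.006,0.036,0,0],[0.085,-0.006,0.036,0,0],[0.085,-0.006,0.036,0,0],[0.085,-0.006,0.036,0,0],[0.085,-0.006,0.036,0,0],[0.085,0,0,0,0],[0.085,0,0,0,0]])

```text
clock: 3.38
position: [0.5587, 0.1177, 0.2558]
ee_rot: [0.431, 0.561, -0.431, 0.561]
ft_force: [0.6, -0.8, -1.1]
grip_width: 0.996
```

```bash
python3 - <<'E'
from h import *
obs(); yaw(); p=camera("wrist"); save(p,"w2")
np.save("w2.npy",dict(range_z=p["range_z"],fx=p["fx"],fy=p["fy"],cx=p["cx"],cy=p["cy"],cam_to_world=p["cam_to_world"],color=p["color"]),allow_pickle=True)
for q in ["clip_stand"]:
    for d in regions_of(p,q)[:2]:
        X=pts(p,d["region"]); print(q,round(d["p"],2),np.round(d["centre"]),*[np.round(a,4) for a in line(X)])
        m=(X[:,2]>0.006)&(X[:,2]<0.014); print("plate",(0,0) if m.sum()<5 else [np.round(a,4) for a in line(X[m])])
        for lo,hi in [(.02,.04),(.04,.06),(.06,.075),(.075,.1)]:
            k=(X[:,2]>lo)&(X[:,2]<hi); print(lo,hi,k.sum(), [np.round(a,4) for a in line(X[k])] if k.sum()>5 else "")
        b=cv2.minAreaRect(X[m][:,:2].astype(np.float32)); print("minrect",b)
E
```

```text
3.38 [0.5587 0.1177 0.2558] [ 0.431  0.561 -0.431  0.561] [ 0.55 -0.84 -1.13] 0.996 [ 0.33  0.28 -0.75  1.54  0.19  1.39 -0.17]
tool x [ 0.001  0.    -1.   ] y [0.966 0.258 0.001] yaw 14.94
clip_stand 0.89 [235. 314.] [0.5591 0.0702] 117.4454 0.1472 0.0877 [0.0067 0.0101 0.0214]
plate [array([0.559 , 0.0701]), np.float64(117.6288), np.float64(0.1467), np.float64(0.0871), array([0.0083, 0.01  , 0.0115])]
0.02 0.04 73 [array([0.5593, 0.0702]), np.float64(111.4994), np.float64(0.121), np.float64(0.0374), array([0.0204, 0.0248, 0.038 ])]
0.04 0.06 315 [array([0.5594, 0.069 ]), np.float64(116.8753), np.float64(0.1065), np.float64(0.0289), array([0.0424, 0.0555, 0.0597])]
0.06 0.075 74 [array([0.5579, 0.0693]), np.float64(118.0825), np.float64(0.1046), np.float64(0.0117), array([0.06  , 0.0605, 0.0743])]
0.075 0.1 49 [array([0.5568, 0.0735]), np.float64(120.3135), np.float64(0.0993), np.float64(0.0163), array([0.0754, 0.0769, 0.0874])]
minrect ((0.5591983795166016, 0.06916183978319168), (0.09000664204359055, 0.15012000501155853), 26.580224990844727)
clip_stand 0.54 [281. 426.] [0.6883 0.0591] 75.4259 0.1306 0.0187 [-0.0004  0.0081  0.0096]
plate [array([0.6882, 0.0592]), np.float64(75.4811), np.float64(0.1299), np.float64(0.017), array([0.0064, 0.0084, 0.0097])]
0.02 0.04 0 
0.04 0.06 0 
0.06 0.075 0 
0.075 0.1 0 
minrect ((0.6890811920166016, 0.058872878551483154), (0.13384628295898438, 0.02037765458226204), 76.0650405883789)
```

View pics/w2.png

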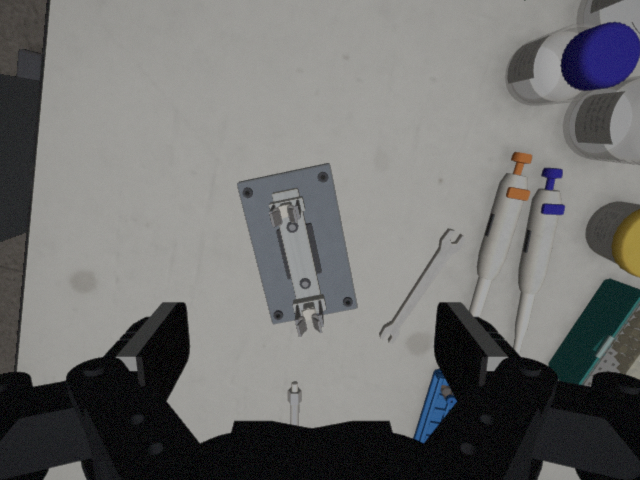

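The second view shows the stand with its plate corners at (240,183), (330,165), (357,307) and (273,323). The clips are at (287,212) and (310,314). I'll take one closer look from another place with the yaw aligned.

step_arm(increments=[[0.085,0.004,-0.004,-0.02,0.1],[0.085,0.004,-0.004,-0.02,0.105],[0.085,0.004,-0.004,-0.02,0],[0.085,0,0,0,0],[0.085,0,0,0,0]])

```text
clock: 3.9
position: [0.5712, 0.1018, 0.1948]
ee_rot: [0.373, 0.601, -0.374, 0.6]
ft_force: [-0.6, 0.2, 0.8]
grip_width: 0.995
```

```bash
python3 - <<'E'
from h import *
obs(); yaw(); p=camera("wrist")
np.save("w3.npy",dict(range_z=p["range_z"],fx=p["fx"],fy=p["fy"],cx=p["cx"],cy=p["cy"],cam_to_world=p["cam_to_world"],color=p["color"]),allow_pickle=True)
d=regions_of(p,"clip_stand")[0]
X=pts(p,d["region"]); print(round(d["p"],2),np.round(d["centre"]),*[np.round(a,4) for a in line(X)])
m=(X[:,2]>0.006)&(X[:,2]<0.014); print("plate",[np.round(a,4) for a in line(X[m])],cv2.minAreaRect(X[m][:,:2].astype(np.float32)))
print("ray rect z10",cv2.minAreaRect(ray(p,np.argwhere(d["region"]),0.010)[:,:2].astype(np.float32)))
c=np.array([.559,.0698]);r=np.radians(116.7);v=np.array([np.cos(r),np.sin(r)]);n=np.array([v[1],-v[0]])
t=(X[:,:2]-c)@v;w=(X[:,:2]-c)@n;z=X[:,2]
for lo,hi in [(-75,-66),(-66,-54),(-54,-42),(-42,-20),(-20,20),(20,42),(42,54),(54,66),(66,75)]:
    k=(t>lo/1e3)&(t<hi/1e3)&(z>.02); 
    if k.sum()<4: print(lo,hi,k.sum());continue
    print(lo,hi,k.sum(),"w",(1e3*np.percentile(w[k],[2,50,98])).round(1),"z",(1e3*np.percentile(z[k],[2,50,98])).round(1))
for s in (1,-1):
    for lo,hi in [(.050,.065),(.065,.095)]:
        k=(t*s>.03)&(z>lo)&(z<hi); print(s,lo,k.sum(),"t",(1e3*np.percentile(t[k],[3,50,97])).round(1),"w",(1e3*np.percentile(w[k],[3,50,97])).round(1)) if k.sum()>3 else 0
y,x=d["centre"].__iter__(); y,x=int(y),int(x); cr=p["color"][max(0,y-120):y+120,max(0,x-120):x+120]
print(max(0,y-120),max(0,x-120)); cv2.imwrite("pics/w3.png",cv2.resize(cr,None,fx=2.5,fy=2.5,interpolation=cv2.INTER_CUBIC)[:,:,::-1])
E
```

```text
3.9 [0.5712 0.1018 0.1948] [ 0.373  0.601 -0.374  0.6  ] [-0.6   0.21  0.8 ] 0.995 [ 0.36  0.35 -0.75  1.6   0.25  1.29  0.03]
tool x [-0.002 -0.    -1.   ] y [ 0.897  0.442 -0.002] yaw 26.26
0.62 [229. 302.] [0.5588 0.0701] 117.1229 0.1465 0.0867 [0.0084 0.0101 0.0141]
plate [array([0.5589, 0.07  ]), np.float64(116.9733), np.float64(0.1464), np.float64(0.0868), array([0.0084, 0.01  , 0.0113])] ((0.5590770840644836, 0.06918393075466156), (0.09021487832069397, 0.14959286153316498), 26.555179595947266)
ray rect z10 ((0.5600482225418091, 0.06774641573429108), (0.0894855260848999, 0.15364417433738708), 26.604093551635742)
-75 -66 0
-66 -54 1
-54 -42 294 w [-5.9 -0.3  5.7] z [44.  58.5 61.4]
-42 -20 1
-20 20 0
20 42 1
42 54 171 w [-4.3 -1.5  3.5] z [46.9 59.2 61.3]
54 66 1
66 75 0
1 0.05 158 t [42.4 48.2 52.2] w [-4.2 -1.5  2.3]
-1 0.05 240 t [-52.9 -45.7 -43.5] w [-5.4 -0.5  5.7]
109 182
```

View pics/w3.png

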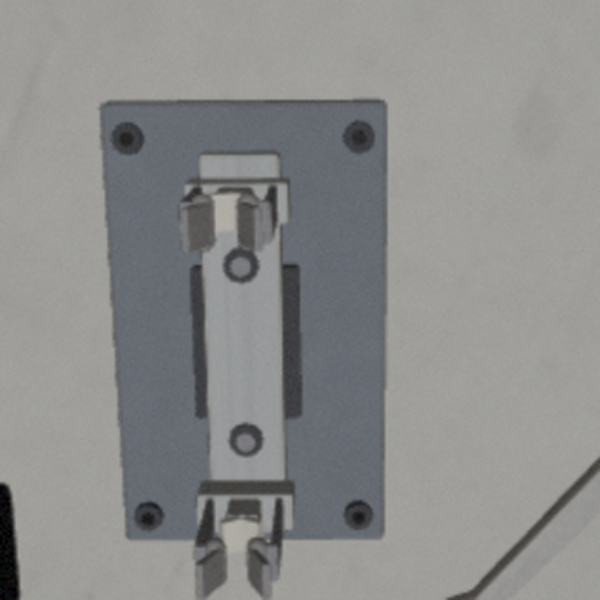

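The close crop shows the plate, the bar, and the two clips at about (228,225) and (240,565). I'll check the lips' centre line from the raw depth of both views, then get the column.

```bash
python3 - <<'E'
import numpy as np
from h import pts,cv2
c=np.array([.559,.0697]);r=np.radians(116.7);v=np.array([np.cos(r),np.sin(r)]);n=np.array([v[1],-v[0]])
for f in ["w2","w3"]:
    p=np.load(f+".npy",allow_pickle=True).item(); X=pts(p,np.ones((480,640),bool))
    t=(X[:,:2]-c)@v*1e3;w=(X[:,:2]-c)@n*1e3;z=X[:,2]*1e3
    pl=(abs(t)<85)&(abs(w)<55)&(z>7)&(z<13); print(f,"plate rect",cv2.minAreaRect(X[pl][:,:2].astype(np.float32)))
    near=(abs(t)<75)&(abs(w)<25)
    k=near&(abs(t)<40)&(z>18)&(z<36); print("bar",k.sum(),np.percentile(w[k],[3,50,97]).round(1),np.median(z[k]) if k.sum() else 0,np.polyfit(t[k],w[k],1) if k.sum()>5 else 0)
    for s in(1,-1):
        for lo,hi in [(36,56),(56,70),(70,78),(78,95)]:
            k=near&(t*s>30)&(z>lo)&(z<hi)
            if k.sum()>3: print(s,lo,hi,k.sum(),"t",np.percentile(t[k],[3,97]).round(1),"w",np.percentile(w[k],[3,97]).round(1),"L/R med",np.median(w[k&(w<0)]).round(1),np.median(w[k&(w>0)]).round(1),"z",np.percentile(z[k],97).round(1))
E
```

```text
w2 plate rect ((0.5591983795166016, 0.06916183978319168), (0.09000664204359055, 0.15012000501155853), 26.580224990844727)
bar 2441 [-15.6   0.8  15.7] 31.922050816821034 [0.00737345 0.76509533]
1 36 56 230 t [42.9 53.4] w [-13.8  14.8] L/R med -7.6 11.5 z 54.5
1 56 70 129 t [42.8 52.8] w [-10.3  11.8] L/R med -2.7 4.9 z 67.7
1 70 78 145 t [40.9 54.4] w [-10.8  11.8] L/R med -4.3 9.8 z 77.9
1 78 95 238 t [42.3 52.7] w [-9.7  9.7] L/R med -6.9 7.2 z 87.9
-1 36 56 379 t [-52.8 -42.4] w [-14.1  14.3] L/R med -8.5 7.7 z 55.0
-1 56 70 180 t [-53.  -43.1] w [-10.8  11.7] L/R med -3.9 4.6 z 67.6
-1 70 78 153 t [-53.8 -41.5] w [-11.3  11.6] L/R med -6.8 9.7 z 77.8
-1 78 95 205 t [-53.5 -42.8] w [-9.7  9.5] L/R med -6.9 7.1 z 87.9
w3 plate rect ((0.5592005848884583, 0.06901124119758606), (0.09003639221191406, 0.15001828968524933), 26.600719451904297)
bar 3538 [-15.6   0.5  15.5] 31.930473962602957 [0.00965422 0.54725955]
1 36 56 306 t [42.7 53.3] w [-14.   14.9] L/R med -7.7 11.8 z 53.6
1 56 70 183 t [42.6 52.6] w [-10.3  11.8] L/R med -2.6 1.4 z 68.7
1 70 78 206 t [40.7 54.2] w [-10.1  11.6] L/R med -4.2 9.7 z 77.8
1 78 95 383 t [42.1 52.6] w [-9.8  9.6] L/R med -6.7 7.1 z 88.0
-1 36 56 557 t [-53.1 -42.5] w [-14.3  14.1] L/R med -8.4 7.8 z 54.6
-1 56 70 280 t [-52.9 -43. ] w [-11.   11.7] L/R med -3.8 4.7 z 68.1
-1 70 78 231 t [-53.9 -41.7] w [-11.2  11.6] L/R med -6.3 9.5 z 77.7
-1 78 95 308 t [-53.7 -43. ] w [-9.7  9.3] L/R med -7.0 7.0 z 87.6
```

step_arm(increments=[[0.085,0.004,-0.034,0.005,-0.1],[0.085,0.004,-0.034,0.005,-0.11],[0.085,0.004,-0.034,0,0],[0.085,0.004,-0.034,0,0],[0.085,0.004,-0.034,0,0],[0.085,0.004,-0.034,-0.01,0],[0.085,0.004,-0.034,-0.02,0],[0.085,0.008,-0.032,-0.03,0],[0.085,0.006,0,-0.03,0],[0.085,0,0,0,0],[0.085,0,0,0,0]])

```text
clock: 4.92
position: [0.6127, -0.1638, 0.1176]
ee_rot: [0.433, 0.559, -0.433, 0.558]
ft_force: [0.5, 1.0, -0.5]
grip_width: 0.998
```

```bash
python3 - <<'E'
from h import *
obs(); yaw(); p=camera("wrist"); save(p,"w4")
for e in regions_of(p,"column_a")[:2]:
    X=ray(p,np.argwhere(e["region"]),0.007); mid,a,L,W,_=line(X); print("region",round(e["p"],2),mid.round(4),a.round(2),L.round(4),W.round(4),np.median(pts(p,e["region"]),0).round(4))
    r=np.radians(a); v=np.array([np.cos(r),np.sin(r)]); n=np.array([-v[1],v[0]])
    t=(X[:,:2]-mid)@v; w=(X[:,:2]-mid)@n; b=np.round(t/0.003).astype(int)
    print([(k*3,round(1e3*np.ptp(w[b==k]),1),round(1e3*(w[b==k].max()+w[b==k].min())/2,1)) for k in range(b.min(),b.max()+1,1) if (b==k).sum()>1 and (abs(k)>20 or k%5==0)])
E
```

```text
4.92 [ 0.6127 -0.1638  0.1176] [ 0.433  0.559 -0.433  0.558] [ 0.48  1.02 -0.52] 0.998 [ 0.62  0.5  -0.57  1.54  0.28  1.18  0.25]
tool x [-0.001  0.001 -1.   ] y [ 0.968  0.249 -0.001] yaw 14.42
region 0.72 [ 0.6144 -0.1699] 104.04 0.181 0.013 [ 0.6113 -0.1574  0.0114]
[(-96, np.float64(0.7), np.float64(-0.2)), (-93, np.float64(5.6), np.float64(-0.5)), (-90, np.float64(5.6), np.float64(-0.5)), (-87, np.float64(6.2), np.float64(-0.8)), (-84, np.float64(9.7), np.float64(-0.4)), (-81, np.float64(14.4), np.float64(-0.1)), (-78, np.float64(15.1), np.float64(0.3)), (-75, np.float64(15.8), np.float64(-0.0)), (-72, np.float64(15.7), np.float64(-0.0)), (-69, np.float64(15.7), np.float64(-0.0)), (-66, np.float64(15.0), np.float64(0.4)), (-63, np.float64(10.2), np.float64(0.0)), (-60, np.float64(8.8), np.float64(0.1)), (-45, np.float64(9.3), np.float64(-0.2)), (-30, np.float64(10.5), np.float64(-0.1)), (-15, np.float64(9.7), np.float64(0.3)), (0, np.float64(9.6), np.float64(-0.2)), (15, np.float64(10.7), np.float64(-0.1)), (30, np.float64(9.9), np.float64(0.3)), (45, np.float64(9.8), np.float6
[... 340 characters left out ...]
 (84, np.float64(14.1), np.float64(0.1)), (87, np.float64(6.4), np.float64(-0.2)), (90, np.float64(6.4), np.float64(-0.2)), (93, np.float64(5.8), np.float64(-0.5))]
region 0.57 [ 0.4828 -0.1978] 115.53 0.121 0.0133 [ 0.4829 -0.193   0.0113]
[(-63, np.float64(7.1), np.float64(3.4)), (-60, np.float64(13.2), np.float64(0.7)), (-45, np.float64(13.2), np.float64(-0.5)), (-30, np.float64(12.0), np.float64(-0.1)), (-15, np.float64(12.0), np.float64(-0.3)), (0, np.float64(12.7), np.float64(0.0)), (15, np.float64(11.7), np.float64(-0.5)), (30, np.float64(10.9), np.float64(-0.1)), (45, np.float64(15.5), np.float64(0.2)), (60, np.float64(7.2), np.float64(-0.0)), (63, np.float64(6.3), np.float64(-0.1))]
```

Stand seat is at (0.5592, 0.0693) with axis angle 116.6°, and the lip tops are at 88 mm. The column barrel's middle is at (0.614, -0.1684) with axis angle 104.0°. Both fit the sizes given. Descending to grasp.

step_arm(increments=[[0.03,0.0013,-0.0046,-0.02,-0.006],[0.03,0,0,-0.02,0],[0.03,0,0,-0.02,0],[0.03,0,0,-0.02,0],[0.03,0,0,-0.015,0],[0.03,0,0,-0.01,0],[0.03,0,0,-0.005,0],[0.03,0,0,0,0],[0.03,0,0,0,0],[0.03,0,0,0,0]], force=60)

```text
clock: 5.85
position: [0.615, -0.1689, 0.0086]
ee_rot: [0.435, 0.557, -0.435, 0.558]
ft_force: [0.6, -0.6, -0.2]
grip_width: 0.349
```

```bash
python3 - <<'E'
from h import *
obs(); yaw(); p=camera("wrist"); save(p,"w5")
E
```

```text
5.85 [ 0.615  -0.1689  0.0086] [ 0.435  0.557 -0.435  0.558] [ 0.59 -0.63 -0.18] 0.349 [ 0.59  0.62 -0.53  1.61  0.36  1.    0.2 ]
tool x [ 0.002 -0.    -1.   ] y [0.97  0.244 0.002] yaw 14.1
```

View pics/w5.png

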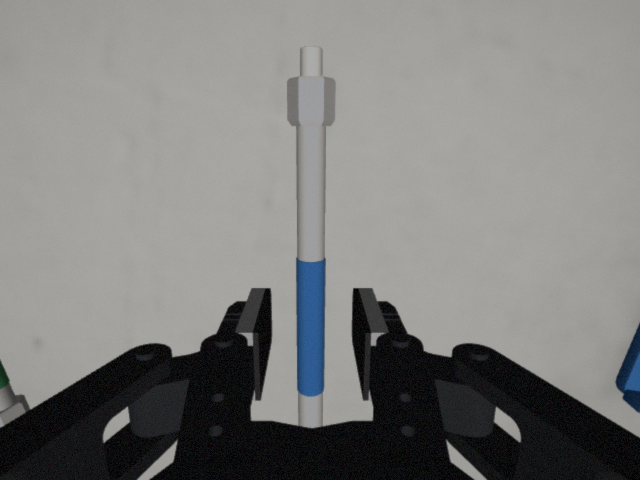

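The view shows the column centred between the pads: column at x≈311, pads at 271 and 352. I'll go down 5 mm and close.

step_arm(increments=[[0.03,-0.0008,0.0003,-0.005,0],[0.03,0,0,0,0],[0.0,0,0,0,0],[0.0,0,0,0,0],[0.0,0,0,0,0],[0.0,0,0,0,0],[0.0,0,0,0,0],[0.0,0,0,0,0]], force=100)

```text
clock: 6.57
position: [0.6135, -0.1686, 0.0026]
ee_rot: [0.435, 0.557, -0.435, 0.558]
ft_force: [-2.0, 1.3, 4.9]
grip_width: 0.064
```

step_arm(increments=[[0.0,0,0,0,0],[0.0,0,0,0.005,0],[0.0,0,0,0.01,0],[0.0,0,0,0.025,0],[0.0,0,0,0.025,0],[0.0,0,0,0.025,0],[0.0,0,0,0.025,0],[0.0,0,0,0.025,0],[0.0,0,0,0,0],[0.0,0,0,0,0]])

```text
clock: 7.4
position: [0.6142, -0.1687, 0.1443]
ee_rot: [0.435, 0.556, -0.434, 0.559]
ft_force: [-0.9, 0.1, -1.4]
grip_width: 0.061
```

```bash
python3 - <<'E'
from h import *
obs(); yaw(); p=camera("wrist"); save(p,"w6")
for e in regions_of(p,"column_a")[:2]:
    X=pts(p,e["region"]); print(round(e["p"],2),e["centre"],[np.round(a,4) for a in line(X)])
    if X[:,2].mean()>.05:
        mid,a,*_=line(X); r=np.radians(a); t=(X[:,:2]-mid)@[np.cos(r),np.sin(r)]; print("tilt",np.degrees(np.arctan(np.polyfit(t,X[:,2],1)[0])))
        o=monitor.get_obs()["position"]; print("t of fittings rel. TCP along axis:")
        u=(X[:,:2]-o[:2])@[np.cos(r),np.sin(r)]; w=(X[:,:2]-o[:2])@[-np.sin(r),np.cos(r)]; b=np.round(u/0.003).astype(int)
        print([(k*3,round(1e3*np.ptp(w[b==k]),1),round(1e3*np.mean(w[b==k]),1),round(1e3*np.median(X[b==k,2]),1)) for k in range(b.min(),b.max()+1) if (b==k).sum()>1])
E
```

```text
7.4 [ 0.6142 -0.1687  0.1443] [ 0.435  0.556 -0.434  0.559] [-0.86  0.13 -1.35] 0.061 [ 0.63  0.48 -0.58  1.51  0.27  1.23  0.26]
tool x [ 0.003 -0.001 -1.   ] y [0.97  0.244 0.003] yaw 14.09
0.89 [191.7, 310.7] [array([ 0.6081, -0.1456]), np.float64(104.0117), np.float64(0.1315), np.float64(0.0128), array([0.1493, 0.1532, 0.1557])]
tilt -0.41713106869796907
t of fittings rel. TCP along axis:
[(-45, np.float64(9.4), np.float64(-1.1), np.float64(152.2)), (-42, np.float64(9.4), np.float64(-0.7), np.float64(152.9)), (-39, np.float64(9.7), np.float64(-1.1), np.float64(152.8)), (-36, np.float64(10.0), np.float64(-1.0), np.float64(153.0)), (-33, np.float64(10.0), np.float64(-1.1), np.float64(153.5)), (-30, np.float64(13.3), np.float64(-1.0), np.float64(153.6)), (-27, np.float64(13.3), np.float64(-1.0), np.float64(153.6)), (-24, np.float64(13.2), np.float64(-0.7), np.float64(153.6)), (-21, np.float64(5.5), np.float64(-1.2), np.float64(153.7)), (-18, np.float64(5.1), np.float64(-1.3), np.float64(153.7)), (-15, np.float64(5.5), np.float64(-1.1), np.float64(153.6)), (-12, np.float64(5.5), np.f
[... 1637 characters left out ...]
.float64(154.8)), (72, np.float64(15.7), np.float64(-1.0), np.float64(154.9)), (75, np.float64(15.6), np.float64(-1.0), np.float64(154.9)), (78, np.float64(15.5), np.float64(-1.0), np.float64(154.9)), (81, np.float64(15.7), np.float64(-0.9), np.float64(153.7)), (84, np.float64(6.9), np.float64(-1.2), np.float64(151.6)), (87, np.float64(6.8), np.float64(-1.2), np.float64(151.6)), (90, np.float64(7.1), np.float64(-1.1), np.float64(151.5)), (99, np.float64(18.2), np.float64(4.2), np.float64(0.4)), (114, np.float64(0.0), np.float64(5.9), np.float64(1.2))]
0.75 [222.1, 116.6] [array([ 0.4869, -0.2017]), np.float64(115.6435), np.float64(0.1317), np.float64(0.0111), array([0.0062, 0.0113, 0.0142])]
```

View pics/w6.png

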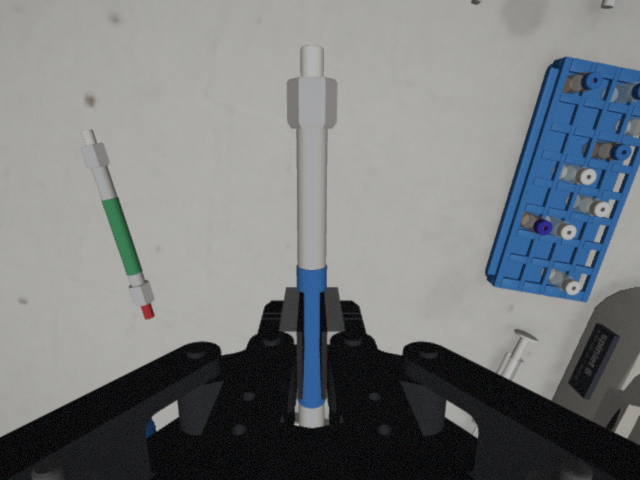

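Column_a is held level, with its axis 3.7 mm above the TCP and its middle within 1 mm of the grasp. Column_b is untouched at (120,225). Carrying it over the holder.

step_arm(increments=[[0.0,-0.007,0.028,0,0.03],[0.0,-0.007,0.03,0,0.03],[0.0,-0.007,0.03,0,0.03],[0.0,-0.007,0.03,0,0.03],[0.0,-0.007,0.03,0,0.03],[0.0,-0.007,0.03,0,0.03],[0.0,-0.007,0.03,0,0.038],[0.0,-0.0072,0.03,0,0],[0.0,0,0,0,0],[0.0,0,0,0,0],[0.0,0,0,0,0]], force=120)

```text
clock: 8.42
position: [0.5567, 0.0687, 0.1413]
ee_rot: [0.371, 0.602, -0.372, 0.601]
ft_force: [0.0, -0.9, -1.3]
grip_width: 0.053
```

```bash
cat > chk.py <<'E'
from h import *
obs(); yaw(); p=camera("wrist"); save(p,"chk%d"%p["shot"])
o=monitor.get_obs()["position"]; R=Rot.from_quat(monitor.get_obs()["ee_rot"]).as_matrix(); n=R[:2,1]/np.linalg.norm(R[:2,1]); v=np.array([-n[1],n[0]])
X=pts(p,np.ones((480,640),bool)); t=(X[:,:2]-o[:2])@v*1e3; w=(X[:,:2]-o[:2])@n*1e3; z=X[:,2]*1e3; zc=(o[2]+.0037)*1e3
for lo,hi in [(25,38),(40,55),(55,64),(70,80)]:
    k=(t>lo)&(t<hi)&(abs(w)<12)&(z>zc-3)&(z<zc+12)
    if k.sum()>5: print("column t",lo,hi,"w",np.percentile(w[k],[2,50,98]).round(1),"z",np.percentile(z[k],[50,97]).round(1))
for lo,hi in [(78,92),(70,78)]:
  for s in (1,-1):
    k=(t>35)&(t<62)&(w*s>0)&(abs(w)<20)&(z>lo)&(z<hi)&(z<zc-9)
    if k.sum()>3: print("lips",lo,s,k.sum(),"t",np.percentile(t[k],[3,97]).round(1),"w",np.percentile(w[k],[3,50,97]).round(1))
k=(abs(t)<95)&(abs(w)<60)&(z>7)&(z<13)
print("plate",cv2.minAreaRect(np.stack([t,w],1)[k].astype(np.float32)) if k.sum()>50 else "")
E
python3 chk.py; ls pics
```

```text
8.42 [0.5567 0.0687 0.1413] [ 0.371  0.602 -0.372  0.601] [ 0.01 -0.94 -1.29] 0.053 [ 0.41  0.35 -0.73  1.71  0.25  1.18  0.07]
tool x [-0.002 -0.    -1.   ] y [ 0.894  0.447 -0.002] yaw 26.57
column t 25 38 w [-5.  -0.2  4.6] z [149.9 151.4]
column t 40 55 w [-4.9 -0.2  4.5] z [150.  151.5]
column t 55 64 w [-5.1 -0.2  4.6] z [150.  151.5]
column t 70 80 w [-7.9 -0.2  7.4] z [152.1 153.8]
lips 78 1 265 t [42.5 53. ] w [ 7.4  9.6 12. ]
lips 78 -1 12 t [42.6 48.7] w [-8.  -7.5 -7.4]
lips 70 1 92 t [40.8 54.7] w [ 7.5 13.  14.1]
lips 70 -1 64 t [42.6 52.6] w [-9.4 -8.8 -8.3]
plate ((-0.15961456298828125, 2.4043235778808594), (90.22345733642578, 149.71044921875), 89.89574432373047)
a.png
chk11.png
s0.png
w1.png
w2.png
w3.png
w4.png
w5.png
w6.png
```

step_arm(increments=[[0.0,0.0022,0.0011,-0.01,0],[0.0,0,0,-0.015,0],[0.0,0,0,-0.014,0],[0.0,0,0,0,0],[0.0,0,0,0,0],[0.0,0,0,0,0],[0.0,0,0,0,0]])

```text
clock: 9.05
position: [0.5599, 0.0704, 0.104]
ee_rot: [0.372, 0.601, -0.372, 0.602]
ft_force: [0.4, 0.2, -1.0]
grip_width: 0.05
```

```bash
python3 chk.py; cp pics/chk12.png pics/w7.png 2>/dev/null; ls pics | grep chk
```

```text
9.05 [0.5599 0.0704 0.104 ] [ 0.372  0.601 -0.372  0.602] [ 0.43  0.24 -1.04] 0.05 [ 0.39  0.4  -0.72  1.74  0.29  1.11  0.04]
tool x [ 0.001  0.    -1.   ] y [0.894 0.447 0.001] yaw 26.56
column t 25 38 w [-5.  -0.3  4.5] z [112.6 114.1]
column t 40 55 w [-4.9 -0.2  4.4] z [112.6 114.2]
column t 55 64 w [-5.1 -0.2  4.6] z [112.6 114.3]
column t 70 80 w [-7.9 -0.2  7.4] z [114.8 116.4]
lips 78 1 233 t [41.8 52. ] w [5.7 7.1 8.7]
lips 78 -1 417 t [41.5 52.1] w [-11.4  -8.7  -6.3]
lips 70 1 85 t [41.9 52.7] w [ 6.2  9.6 10.2]
lips 70 -1 122 t [39.9 53.9] w [-13.1 -12.1  -6.7]
plate ((0.8302536010742188, -1.2439842224121094), (90.24903106689453, 145.61502075195312), 89.91527557373047)
chk11.png
chk12.png
```

View pics/w7.png

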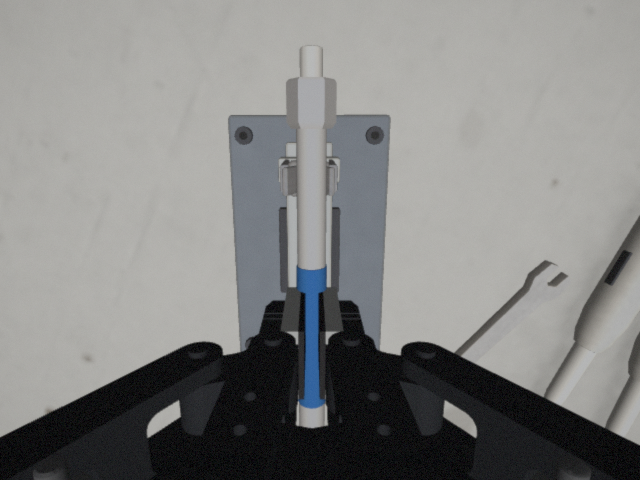

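The column lies over the clip, with about a 1 mm offset left (column at x=311, clip at 310, row 178). Correcting and descending to just above the lips.

step_arm(increments=[[0.0,-0.0007,-0.0011,-0.005,0],[0.0,0,0,-0.005,0],[0.0,0,0,-0.005,0],[0.0,0,0,-0.003,0],[0.0,0,0,0,0],[0.0,0,0,0,0],[0.0,0,0,0,0],[0.0,0,0,0,0]])

```text
clock: 9.77
position: [0.5588, 0.0695, 0.0855]
ee_rot: [0.372, 0.601, -0.371, 0.602]
ft_force: [0.2, -0.4, -1.7]
grip_width: 0.055
```

```bash
python3 chk.py; python3 -c "
from h import *
for i in range(4): obs(); camera('wrist')"
```

```text
9.77 [0.5588 0.0695 0.0855] [ 0.372  0.601 -0.371  0.602] [ 0.15 -0.42 -1.67] 0.055 [ 0.38  0.42 -0.71  1.76  0.31  1.07  0.03]
tool x [ 0.  0. -1.] y [0.894 0.448 0.001] yaw 26.59
column t 25 38 w [-5.  -0.2  4.5] z [94.1 95.7]
column t 40 55 w [-9.4 -0.2  9.7] z [93.6 95.6]
column t 55 64 w [-5.1 -0.2  4.7] z [94.1 95.7]
column t 70 80 w [-7.9 -0.2  7.4] z [96.2 97.9]
lips 78 1 13 t [42.5 53.4] w [5.3 5.9 7.3]
lips 78 -1 9 t [43.7 53.8] w [-7.  -6.3 -5.8]
lips 70 1 145 t [40.4 54.3] w [ 5.5 10.3 11.7]
lips 70 -1 148 t [40.4 54.2] w [-11.7 -10.8  -6. ]
plate ((6.242820739746094, 0.14249801635742188), (90.28480529785156, 135.8800506591797), 89.97286224365234)
9.82 [0.5588 0.0695 0.0855] [ 0.372  0.601 -0.372  0.602] [-0.62  0.15 -0.77] 0.051 [ 0.38  0.42 -0.71  1.76  0.31  1.07  0.03]
9.87 [0.5588 0.0694 0.0855] [ 0.372  0.601 -0.372  0.602] [ 0.11  0.83 -1.88] 0.05 [ 0.38  0.42 -0.71  1.76  0.31  1.07  0.03]
9.92 [0.5588 0.0695 0.0855] [ 0.372  0.601 -0.372  0.602] [ 0.66  0.56 -1.35] 0.053 [ 0.38  0.42 -0.71  1.76  0.31  1.07  0.03]
9.97 [0.5587 0.0695 0.0854] [ 0.372  0.602 -0.372  0.602] [ 0.59 -0.12 -1.79] 0.053 [ 0.38  0.42 -0.71  1.76  0.31  1.07  0.03]
```

step_arm(increments=[[0.0,0,0,-0.003,0],[0.0,0,0,-0.003,0],[0.0,0,0,-0.002,0],[0.0,0,0,-0.0015,0],[0.0,0,0,-0.0015,0],[0.0,0,0,-0.0015,0],[0.0,0,0,0,0]])

```text
clock: 10.6
position: [0.5599, 0.0698, 0.0743]
ee_rot: [0.372, 0.601, -0.371, 0.602]
ft_force: [-1.4, -0.4, 11.7]
grip_width: 0.059
```

step_arm(increments=[[0.0,0,0,-0.0015,0],[0.0,0,0,-0.0015,0],[0.0,0,0,-0.001,0],[0.0,0,0,0,0]])

```text
clock: 10.93
position: [0.5587, 0.0693, 0.0687]
ee_rot: [0.372, 0.601, -0.372, 0.602]
ft_force: [1.2, -0.1, -1.4]
grip_width: 0.056
```

step_arm(increments=[[0.0,0,0,-0.001,0],[0.0,0,0,-0.001,0],[0.0,0,0,-0.001,0],[0.0,0,0,0,0]])

```text
clock: 11.27
position: [0.5585, 0.0696, 0.0653]
ee_rot: [0.372, 0.602, -0.372, 0.601]
ft_force: [3.2, 1.2, -4.3]
grip_width: 0.056
```

step_arm(increments=[[0.0,0,0,-0.001,0],[0.0,0,0,-0.001,0],[0.0,0,0,-0.001,0],[0.0,0,0,-0.001,0],[0.0,0,0,0,0],[0.0,0,0,0,0]])

```text
clock: 11.77
position: [0.5586, 0.0694, 0.0618]
ee_rot: [0.372, 0.602, -0.372, 0.602]
ft_force: [-0.0, 0.0, -1.7]
grip_width: 0.052
```

step_arm(increments=[[0.0,0,0,-0.001,0],[0.0,0,0,-0.0005,0],[0.0,0,0,0,0],[0.0,0,0,0,0]])

```text
clock: 12.1
position: [0.5586, 0.0694, 0.0603]
ee_rot: [0.372, 0.602, -0.372, 0.602]
ft_force: [-0.9, 0.1, -1.6]
grip_width: 0.054
```

```bash
python3 chk.py|head -6
```

```text
12.1 [0.5586 0.0694 0.0603] [ 0.372  0.602 -0.372  0.602] [-0.89  0.12 -1.59] 0.054 [ 0.37  0.45 -0.7   1.78  0.33  1.03  0.01]
tool x [-0.  0. -1.] y [0.894 0.448 0.   ] yaw 26.59
column t 25 38 w [-5.1 -0.3  4.5] z [68.9 70.4]
column t 40 55 w [-11.3   0.   11.6] z [69.4 75.8]
column t 55 64 w [-5.1 -0.3  4.6] z [68.9 70.5]
column t 70 80 w [-7.9 -0.3  7.4] z [71.  72.7]
```

step_arm(increments=[[0.0,0,0,-0.0005,0],[0.0,0,0,-0.0003,0],[0.0,0,0,0,0],[0.0,0,0,0,0]])

```text
clock: 12.48
position: [0.5589, 0.0695, 0.0598]
ee_rot: [0.372, 0.601, -0.371, 0.602]
ft_force: [0.7, 0.1, 0.6]
grip_width: 0.054
```

step_arm(increments=[[0.0,0,0,-0.0004,0],[0.0,0,0,0,0],[0.0,0,0,0,0]])

```text
clock: 12.73
position: [0.559, 0.0696, 0.0596]
ee_rot: [0.372, 0.601, -0.371, 0.602]
ft_force: [0.2, 0.7, 5.8]
grip_width: 0.051
```

The column is on the saddles, with force rising to about 6 N. I'll let go to get the force baseline and look.

step_arm(increments=[[0.03,0,0,0.0008,0],[0.03,0,0,0,0],[0.03,0,0,0,0],[0.03,0,0,0,0],[0.03,0,0,-0.004,0],[0.03,0,0,0,0],[0.03,0,0,0,0]])

```text
clock: 13.32
position: [0.5583, 0.0694, 0.0555]
ee_rot: [0.372, 0.602, -0.372, 0.601]
ft_force: [-0.2, -0.9, 0.2]
grip_width: 0.351
```

```bash
python3 chk.py; cp pics/$(ls -t pics|head -1) pics/w8.png
python3 - <<'E'
from h import *
F=[]
for i in range(8): camera("side"); F.append(monitor.get_obs()["ft_force"])
print("baseline",np.mean(F,0).round(2),np.std(F,0).round(2))
p=camera("side"); 
for d in regions_of(p,"column_a")[:2]:
    print(d["p"],d["centre"])
s=camera("scene"); a=s["color"][230:350,230:370]
for d in regions_of(s,"column_a")[:3]: X=pts(s,d["region"]); print("scene",d["p"],[np.round(q,4) for q in line(X)])
E
```

```text
13.32 [0.5583 0.0694 0.0555] [ 0.372  0.602 -0.372  0.601] [-0.22 -0.89  0.23] 0.351 [ 0.37  0.46 -0.69  1.78  0.34  1.02  0.01]
tool x [-0.001  0.    -1.   ] y [ 0.894  0.448 -0.001] yaw 26.59
column t 25 38 w [-4.3  0.3  5.3] z [68.3 69.8]
column t 40 55 w [-9.8  0.3 10.5] z [68.7 70.1]
column t 55 64 w [-4.4  0.3  5. ] z [68.3 70. ]
column t 70 80 w [-7.3  0.5  8. ] z [69.9 71.3]
plate ((-1.0728607177734375, 0.3799171447753906), (90.31260681152344, 150.2122344970703), 89.96099090576172)
baseline [-0.21  0.01 -0.01] [0.46 0.51 0.34]
0.59 [236.3, 381.6]
0.5 [246.9, 267.8]
scene 0.65 [array([0.5434, 0.0985]), np.float64(116.6555), np.float64(0.1046), np.float64(0.0101), array([0.0654, 0.0699, 0.073 ])]
scene 0.44 [array([ 0.4854, -0.2027]), np.float64(115.8535), np.float64(0.1287), np.float64(0.012), array([0.0081, 0.0133, 0.0172])]
```

View pics/w8.png

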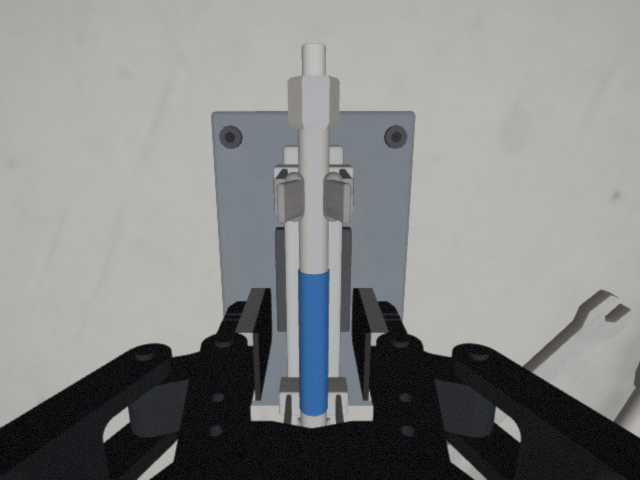

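The column is seated with both clips over it, at (312,200) and (315,395) in the image. Force baseline is 0.0 N. Gripping again with full force.

step_arm(increments=[[0.0,0,0,0,0],[0.0,0,0,0,0],[0.0,0,0,0,0],[0.0,0,0,0,0],[0.0,0,0,0,0],[0.0,0,0,0,0],[0.0,0,0,0,0]], force=120)

```text
clock: 14.55
position: [0.559, 0.0696, 0.0562]
ee_rot: [0.372, 0.601, -0.371, 0.602]
ft_force: [2.2, 1.1, 4.0]
grip_width: 0.057
```

step_arm(increments=[[0.0,0,0,0.0005,0],[0.0,0,0,0.0005,0],[0.0,0,0,0.0005,0],[0.0,0,0,0,0]])

```text
clock: 14.88
position: [0.558, 0.0692, 0.057]
ee_rot: [0.371, 0.602, -0.372, 0.601]
ft_force: [0.7, 0.1, -0.9]
grip_width: 0.06
```

step_arm(increments=[[0.0,0,0,0.0005,0],[0.0,0,0,0.0005,0],[0.0,0,0,0,0]])

```text
clock: 15.13
position: [0.5584, 0.0693, 0.0583]
ee_rot: [0.372, 0.602, -0.372, 0.601]
ft_force: [0.0, -0.0, -1.4]
grip_width: 0.065
```

step_arm(increments=[[0.0,0,0,0.0005,0],[0.0,0,0,0.0005,0],[0.0,0,0,0,0]])

```text
clock: 15.38
position: [0.5587, 0.0695, 0.0595]
ee_rot: [0.372, 0.602, -0.372, 0.602]
ft_force: [0.4, -0.0, -1.2]
grip_width: 0.062
```

step_arm(increments=[[0.0,0,0,0.0005,0],[0.0,0,0,0.0003,0],[0.0,0,0,0,0]])

```text
clock: 15.63
position: [0.5587, 0.0694, 0.0603]
ee_rot: [0.372, 0.602, -0.372, 0.602]
ft_force: [-0.5, 0.3, -1.0]
grip_width: 0.058
```

step_arm(increments=[[0.0,0,0,0.0004,0],[0.0,0,0,0,0]])

```text
clock: 15.8
position: [0.5587, 0.0695, 0.0607]
ee_rot: [0.372, 0.602, -0.372, 0.602]
ft_force: [-0.1, 0.7, -1.3]
grip_width: 0.062
```

step_arm(increments=[[0.0,0,0,0.0004,0],[0.0,0,0,0,0]])

```text
clock: 15.97
position: [0.5587, 0.0695, 0.0611]
ee_rot: [0.372, 0.602, -0.372, 0.602]
ft_force: [0.7, 1.0, -1.2]
grip_width: 0.057
```

step_arm(increments=[[0.0,0,0,0.0004,0],[0.0,0,0,0,0]])

```text
clock: 16.13
position: [0.5586, 0.0694, 0.0614]
ee_rot: [0.372, 0.602, -0.372, 0.602]
ft_force: [0.8, -1.3, -2.0]
grip_width: 0.057
```

step_arm(increments=[[0.0,0,0,0.0004,0],[0.0,0,0,0,0]])

```text
clock: 16.3
position: [0.5587, 0.0694, 0.0618]
ee_rot: [0.372, 0.602, -0.372, 0.602]
ft_force: [-0.3, 0.7, -1.8]
grip_width: 0.063
```

step_arm(increments=[[0.0,0,0,0.0003,0],[0.0,0,0,0,0],[0.0,0,0,0,0]])

```text
clock: 16.55
position: [0.5587, 0.0695, 0.062]
ee_rot: [0.372, 0.602, -0.372, 0.602]
ft_force: [1.5, 0.9, -4.2]
grip_width: 0.054
```

step_arm(increments=[[0.0,0,0,0.0003,0],[0.0,0,0,0,0],[0.0,0,0,0,0]])

```text
clock: 16.8
position: [0.5587, 0.0695, 0.0623]
ee_rot: [0.372, 0.602, -0.372, 0.602]
ft_force: [3.1, 1.4, -4.8]
grip_width: 0.061
```

step_arm(increments=[[0.0,0,0,0.0003,0],[0.0,0,0,0,0],[0.0,0,0,0,0]])

```text
clock: 17.05
position: [0.5587, 0.0696, 0.0626]
ee_rot: [0.372, 0.602, -0.371, 0.602]
ft_force: [2.2, 1.7, -7.9]
grip_width: 0.057
```

step_arm(increments=[[0.0,0,0,0.0002,0],[0.0,0,0,0,0],[0.0,0,0,0,0]])

```text
clock: 17.3
position: [0.5587, 0.0695, 0.0628]
ee_rot: [0.372, 0.602, -0.371, 0.602]
ft_force: [4.7, 3.1, -9.0]
grip_width: 0.054
```

step_arm(increments=[[0.0,0,0,0.0001,0],[0.0,0,0,0,0],[0.0,0,0,0,0]])

```text
clock: 17.55
position: [0.5587, 0.0696, 0.0629]
ee_rot: [0.372, 0.602, -0.371, 0.602]
ft_force: [4.6, 2.4, -10.1]
grip_width: 0.061
```

step_arm(increments=[[0.0,0.0003,0.00015,0.0001,0],[0.0,0,0,0,0],[0.0,0,0,0,0]])

```text
clock: 17.8
position: [0.5588, 0.0696, 0.0629]
ee_rot: [0.372, 0.602, -0.372, 0.601]
ft_force: [4.0, 2.3, -8.7]
grip_width: 0.065
```

```bash
python3 - <<'E'
from h import *
F=[]
for i in range(3): camera("side"); F.append(monitor.get_obs()["ft_force"])
print(np.array(F).round(2))
E
```

```text
[[ 3.58  1.5  -9.8 ]
 [ 3.42  1.63 -9.31]
 [ 4.13  2.36 -9.66]]
```

step_arm(increments=[[0.0,0,0,0.0001,0],[0.0,0,0,0.0001,0],[0.0,0,0,0,0],[0.0,0,0,0,0]])

```text
clock: 18.28
position: [0.5588, 0.0696, 0.0631]
ee_rot: [0.372, 0.602, -0.372, 0.601]
ft_force: [3.3, 1.7, -11.5]
grip_width: 0.059
```

```bash
python3 - <<'E'
from h import *
F=[]
for i in range(3): camera("side"); F.append(monitor.get_obs()["ft_force"])
print(np.array(F).round(2)); obs()
E
```

```text
[[  3.48   1.94 -12.23]
 [  4.37   1.73 -12.49]
 [  3.93   1.69 -11.38]]
18.43 [0.5588 0.0696 0.0632] [ 0.372  0.602 -0.372  0.602] [  3.93   1.69 -11.38] 0.059 [ 0.37  0.45 -0.7   1.78  0.33  1.04  0.02]
```

step_arm(increments=[[0.0,0,0,0.0001,0],[0.0,0,0,0,0],[0.0,0,0,0,0]])

```text
clock: 18.68
position: [0.5588, 0.0696, 0.0633]
ee_rot: [0.372, 0.602, -0.372, 0.602]
ft_force: [3.6, 1.2, -13.3]
grip_width: 0.057
```

```bash
python3 - <<'E'
from h import *
F=[]
for i in range(12): camera("side"); F.append(monitor.get_obs()["ft_force"])
print(np.array(F)[:,2].round(1),np.mean(F,0)); obs()
E
```

```text
[-13.7 -13.  -12.5 -12.8 -14.  -12.6 -13.5 -13.5 -13.8 -13.5 -13.2 -14.1] [  3.36558901   2.16140176 -13.36093463]
19.28 [0.5588 0.0696 0.0633] [ 0.372  0.602 -0.372  0.602] [  2.96   1.68 -14.12] 0.058 [ 0.37  0.45 -0.7   1.78  0.33  1.04  0.02]
```

Held for 0.6 s at 13.4 N on the tool, about 12.3 N net of the column's weight. Easing off and seating again.

step_arm(increments=[[0.0,0,0,-0.0002,0],[0.0,0,0,-0.0002,0],[0.0,0,0,-0.0002,0],[0.0,0,0,-0.0002,0],[0.0,0,0,-0.0003,0],[0.0,0,0,-0.0004,0],[0.0,0,0,-0.0005,0],[0.0,0,0,-0.0005,0],[0.0,0,0,-0.0005,0],[0.0,0,0,-0.0005,0],[0.0,0,0,-0.0005,0],[0.0,0,0,-0.0005,0]])

```text
clock: 20.28
position: [0.559, 0.0696, 0.059]
ee_rot: [0.372, 0.601, -0.372, 0.602]
ft_force: [-0.7, -0.1, -1.7]
grip_width: 0.059
```

step_arm(increments=[[0.0,0,0,-0.0005,0],[0.0,0,0,-0.0005,0],[0.0,0,0,-0.0005,0],[0.0,0,0,-0.0005,0],[0.0,0,0,-0.0003,0],[0.0,0,0,0,0],[0.0,0,0,0,0]])

```text
clock: 20.87
position: [0.5589, 0.0696, 0.0566]
ee_rot: [0.372, 0.602, -0.372, 0.602]
ft_force: [-0.1, 0.8, -1.0]
grip_width: 0.059
```

step_arm(increments=[[0.0,0,0,-0.0004,0],[0.0,0,0,-0.0003,0],[0.0,0,0,0,0],[0.0,0,0,0,0]])

```text
clock: 21.2
position: [0.5591, 0.0697, 0.0562]
ee_rot: [0.372, 0.601, -0.372, 0.602]
ft_force: [-1.7, -0.6, 4.7]
grip_width: 0.063
```

step_arm(increments=[[0.0,0,0,-0.0003,0],[0.0,0,0,0,0],[0.0,0,0,0,0]])

```text
clock: 21.45
position: [0.5591, 0.0696, 0.0561]
ee_rot: [0.372, 0.601, -0.372, 0.602]
ft_force: [-2.9, -0.9, 8.4]
grip_width: 0.056
```

step_arm(increments=[[0.0,0,0,0.0003,0],[0.035,0,0,0,0],[0.035,0,0,0,0],[0.035,0,0,0,0],[0.035,0,0,0,0],[0.035,0,0,0,0],[0.035,0,0,0.01,0],[0.035,0,0,0.02,0],[0.035,0,0,0.025,0],[0.035,0,0,0.025,0],[0.035,0,0,0.025,0],[0.035,0,0,0,0]])

```text
clock: 22.45
position: [0.5613, 0.0705, 0.1667]
ee_rot: [0.373, 0.599, -0.37, 0.604]
ft_force: [0.0, 0.3, -0.1]
grip_width: 0.407
```

step_arm(increments=[[0.06,0,0.01,0.025,0],[0.06,0,0.01,0.02,0],[0.06,0,0.01,0,0],[0.06,0,0,0,0],[0.06,0,0,0,0]])

```text
clock: 22.87
position: [0.5586, 0.0998, 0.2056]
ee_rot: [0.371, 0.602, -0.371, 0.602]
ft_force: [0.6, -0.8, -0.4]
grip_width: 0.702
```

```bash
python3 - <<'E'
from h import *
obs(); p=camera("wrist"); save(p,"w9")
c=np.array([.5592,.0693]);r=np.radians(116.6);v=np.array([np.cos(r),np.sin(r)]);n=np.array([v[1],-v[0]])
X=pts(p,np.ones((480,640),bool)); t=(X[:,:2]-c)@v*1e3;w=(X[:,:2]-c)@n*1e3;z=X[:,2]*1e3
for lo in range(-100,100,4):
    k=(t>=lo)&(t<lo+4)&(abs(w)<9)&(z>61)&(z<74)
    if k.sum()>3: print(lo,k.sum(),"w",np.percentile(w[k],[3,50,97]).round(1),"ztop",np.percentile(z[k],90).round(1))
for d in regions_of(p,"column_a")[:2]: print(d["p"],d["centre"])
k=(abs(t)<85)&(abs(w)<55)&(z>7)&(z<13); print(cv2.minAreaRect(np.stack([t,w],1)[k].astype(np.float32)))
E
```

```text
22.87 [0.5586 0.0998 0.2056] [ 0.371  0.602 -0.371  0.602] [ 0.58 -0.81 -0.44] 0.702 [ 0.38  0.31 -0.76  1.62  0.22  1.3   0.05]
-96 32 w [-2.8  0.4  3.4] ztop 67.5
-92 40 w [-3.7 -0.4  3.4] ztop 67.5
-88 35 w [-2.7  0.4  3.4] ztop 68.1
-84 40 w [-7.2  0.6  6.5] ztop 70.7
-80 91 w [-7.2  0.6  7.3] ztop 71.4
-76 97 w [-8.  -0.1  7.3] ztop 71.5
-72 116 w [-7.1 -0.   7.4] ztop 71.6
-68 89 w [-6.2 -0.1  5.9] ztop 69.9
-64 62 w [-4.7 -0.   4.4] ztop 69.3
-60 39 w [-3.1 -0.6  2.9] ztop 69.6
-56 39 w [-3.   0.1  2.3] ztop 69.3
-52 43 w [-3.  -0.6  2.3] ztop 69.4
-48 47 w [-5.1 -0.6  4.5] ztop 69.3
-44 68 w [-4.4  0.2  4.5] ztop 69.7
-40 64 w [-4.3  0.2  4.6] ztop 68.9
-36 70 w [-4.3  0.6  5.2] ztop 69.3
-32 73 w [-5.  -0.4  4.6] ztop 69.7
-28 68 w [-4.9 -0.   4.7] ztop 69.6
-24 74 w [-4.8  0.1  4.7] ztop 69.7
-20 66 w [-4.8  0.1  4.7] ztop 69.6
-16 78 w [-4.7  0.5  4.8] ztop 69.4
-12 72 w [-5.3 -0.2  4.8] ztop 69.6
-8 80 w [-5.4 -0.1  4.8] ztop 69.5
-4 79 w [-5.3 -0.1  4.8] ztop 69.7
0 79 w [-5.2 -0.   4.8] ztop 69.7
4 78 w [-5.1  0.   4.9] ztop 69.7
8 83 w [-5.1  0.1  4.9] ztop 69.8
12 82 w [-5.   0.1  4.9] ztop 69.7
16 80 w [-4.9  0.2  5. ] ztop 69.6
20 82 w [-4.9 -0.2  4.3] ztop 69.7
24 79 w [-4.8  0.2  4.3] ztop 69.4
28 77 w [-4.8  0.2  4.3] ztop 69.2
32 80 w [-4.7 -0.   4.4] ztop 69.4
36 75 w [-4.6 -0.3  4.2] ztop 69.3
40 50 w [-3.1 -0.3  2.4] ztop 69.7
44 43 w [-3.  -0.3  1.8] ztop 69.6
48 48 w [-3.  -0.5  1.8] ztop 69.6
52 76 w [-4.3 -0.1  4.5] ztop 69.5
56 85 w [-5.  -0.   4.5] ztop 69.6
60 90 w [-5.  -0.   4.6] ztop 69.4
64 94 w [-4.9  0.   4.8] ztop 69.9
68 134 w [-6.9  0.1  7.3] ztop 71.7
72 139 w [-7.5  0.2  7.3] ztop 71.7
76 140 w [-7.3  0.2  7.3] ztop 71.5
80 121 w [-7.3  0.2  6.7] ztop 71.4
84 69 w [-3.2  0.2  3.4] ztop 68.3
88 54 w [-3.2  0.2  3.4] ztop 67.8
0.83 [247.3, 294.6]
0.82 [470.2, 110.3]
((0.03314208984375, -0.09769058227539062), (149.56948852539062, 90.1632080078125), 0.023798516020178795)
```

View pics/w9.png

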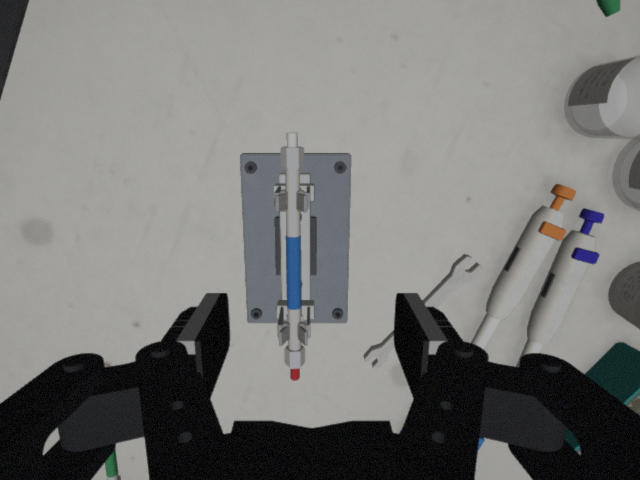

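The final view shows the column seated through both clips, at (293,197) and (295,330). It is level and centred to about 1 mm, with the spanner and column_b lying where they were. Handing in.

```bash
python3 -c "
from h import *
obs(); print(ticket.hand_in())"
```

```text
22.97 [0.5585 0.0987 0.2049] [ 0.371  0.602 -0.372  0.601] [-1.34 -0.08  0.26] 0.701 [ 0.38  0.31 -0.76  1.62  0.22  1.3   0.05]
the job is handed in; nothing more can be done
None
```

The longer column is seated in both clips, the pull test is done, and the job is handed in at 23 s of the 69 s allowed.

- **Seating:** I pressed it past the clips (12 N was the most I read on the way down) and onto the saddles, where the force rose to about 6 N. I then let go to take the force baseline, which was 0.0 N.
- **Pull test:** The column lifted freely by about 5.5 mm before the clips took hold. I raised the pull slowly and held it for 0.6 s at a mean of 13.4 N on the tool, about 12.3 N net of the column's weight. The highest single reading was 14.1 N, and the clips did not let go.
- **Release:** I eased off, pressed it home again (about 8 N downwards), let go and backed away.

In the last wrist view the column was level to about 0.5 mm with its axis about 64 mm above the bench. It was central across the holder, and along it to about 1 mm, with both clips over it. The spanner and column_b showed in their places; I did not re-measure the tape roll, marker or cap, and the arm did not go near them.

**Disagreement:** during the pull there was also a sideways force of about 4 N on the tool. A small correction did not remove it, and it went away when I eased off.

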